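# Hold the large condensing lens before the practice eye

### The job

My colleague across the table is about to look into the practice eye and needs a lens held for her: take the largest of the three hand-held lenses out of the wooden lens block by its black rim, without the fingers touching the glass, and hold it in the air about 5 cm in front of the pupil, centred on the eye's line of sight and square to it. Do not let the lens touch the eye or its stand, leave the eye set as it is and everything else where it stands. Finish while still holding the lens there, steady in the gripper; do not put it down or let go.

Things in the scene. Friction and masses are not known exactly. Their poses are not given: they have to be found in the camera images.
- lens_large: The lens to hold, the largest of three alike lenses standing on edge in the block, in any slot. Black rim 56 mm outside diameter, 12 mm wide; clear glass bulges 3 mm beyond the rim on both faces; 60 to 100 g. Origin: centre of the glass, 40 mm above the table at the start; x: lens axis (level), z up. Its sides overhang the block: grip the rim across its level diameter, at centre height.
- lens_medium: A bystander: same shape, 44 mm outer diameter, rim 12 mm wide; origin at the glass centre, 34 mm above the table; x is its axis.
- lens_small: A bystander: same shape, 32 mm outer diameter, rim 12 mm wide; origin at the glass centre, 26 mm above the table; x is its axis.
- lens_block: Wooden lens block fixed to the table, 180 mm long (its x), 44 mm wide (its y), 26 mm high, with three slots across it, 55 mm apart from centre to centre, each 15 mm wide and open at the top and both sides. Each lens rests on two rubber rails in its slot. Origin at the centre of the underside, z up.
- pupil (a point): Centre of the black pupil (8 mm, in a brown iris) at the front of the practice eye, a white ball of 49 mm; ball centre 25 mm behind it. x: out along the line of sight, to the table's far side, level or up to 23 degrees upward; y level, z upward. The eye hangs in an 80 mm wide fork; tilt and height are held by friction only. Nothing stands over 25 mm above the ball's centre.
- eye_stand: Stand of the practice eye, fixed to the table: round steel base 110 mm in diameter, upright telescopic post with a fork on top that carries the eyeball, its centre 155 to 215 mm above the table, straight above the base's centre. Origin at the centre of the underside; x is the level direction in which the eye looks, z up.
- steel_jar: A bystander: round steel jar with lid, 77 mm across, 94 mm high over its lid handle; origin at the centre of the underside.
- spectacles: A bystander: open pair of thin metal spectacles standing on the table, 140 mm by 140 mm by 42 mm high; origin at the middle on the table, x points from the lenses to the temple ends.
- drops_a: A bystander: white eye-drop bottle 27 mm across, 61 mm high; origin at the centre of the underside.
- drops_b: A bystander: white eye-drop bottle 27 mm across, 61 mm high; origin at the centre of the underside.
- round_case: A bystander: round dark grey ribbed case, 112 mm across, 83 mm high; origin at the centre of the underside.
- penlight: A bystander: penlight lying on the table, 130 mm long (its x), 13 mm thick; origin at its middle on the table.
- lens_large_glass: The glass of the large lens (origin and axes as the lens): the fingers must not touch it.
Things that resemble listed ones, but are neither listed nor needed, are in the scene too. Leave any blue, green or red look-alike of the lens_large alone.

How it is judged:
By the outcome, as a careful person would: the job done as asked, in the order asked, and still so for the second after the job is handed in, while the arm keeps its last pose, push and grip.
It also fails if it takes over 48 s, if anything falls off the work surface, if the arm or the gripper's body presses on something with over 40 N, if the wrist force passes 120 N, or if a joint passes its speed limit or range.

### The arm

A 6-joint arm with a two-finger parallel gripper is mounted at the origin on the work surface. World frame = base frame: x ahead of the robot, y to its left, z up, the work surface at z = 0. Lengths are in m, angles in rad, forces in N, time in s.
With the tool pointing down it reaches from about 0.425 to 0.95 m from the base axis. Payload 3.5 kg.
Tool frame: the origin (TCP) lies on the centre line of the jaws, within the pads' length; the fingertips stand 14 mm ahead of it and the grasp point (between the pads) lies 5 mm behind it; z points along the fingers, y is the line along which they close (so a half turn about z gives the same grasp; the last joint's range is limited). The gripper opens to 85 mm and grips with 20 to 120 N. Pads are 22 mm wide; open, the fingers measure 114 mm over their backs; the gripper's body (76 mm by 85 mm) begins 54 mm behind the grasp point. The pads swing forward as they close: fully open they stand 13 mm farther back than shut.
Start: joints at [-1.313, 0.286, 1.577, -0, 1.279, -0.15], TCP at [0.268, -0.62, 0.245] pointing down, gripper open.
Joint ranges: [-2.77, 2.77], [-0.9, 2.22], [0.21, 2.48], [-1.53, 4.67], [0.24, 2.81], [-2.84, 2.84]. Speed limits (rad/s): [2.79, 2.79, 3.14, 3.14, 3.14, 3.14].

### API

Orientations are given as a rotation vector (axis times angle).
In Python, from bench import * gives the robot as it stands. The module is installed in compiled form; this text tells all that it offers.
- The arm moves only by the tool play_rows, never from a script. Its argument "steps" is text: rows parted by semicolons, each of 4 numbers parted by spaces: the shift along the world's x, y, z normalised to -1 to 1, where 1 is 40 mm, then the turn about the world's z normalised to -1 to 1, where 1 is pi rad. In form: x y z roll; .... A call has 1 to 10 rows; each row shifts and turns the commanded pose from where the row before left it; what a row does not reach is not made up. A row lasts 1/10 s, in which the tool goes at most 50 mm and 8.59 degrees, less where a joint would pass 70% of its speed; a pose out of reach is approached as far as the arm can. A call with a number of a shift or a turn outside -1 to 1 is refused whole. A call with a gripper value outside its range is refused whole. "hand" is the opening, from 0 (shut) to 1 (fully open), set as the call begins (left out, the last holds). The fingers move at their own pace and stop on an object; "grip_force" is the grip in N (left out, the last holds). Time passes only in rows, so rows that do not move let the fingers close. It gives the time, the measured TCP pose, the force, the opening and the grip force at its end, in the units of the state.
- read_state(): the state, without advancing time (a new reading comes with each control period).
- capture(name): name is "side" or "top" or "wrist"; returns the picture (400x640x3 uint8, blue, green, red); there is no depth.
- camera_info(name): a dict with "fx", "fy", "cx", "cy" (pixels), "pose" (4x4, takes a point from camera to world coordinates). Camera axes: x right, y down, z forward; pixel columns grow to the right and rows downward; lengths in m; the calibration is good to about 2 mm. A picture is of the moment at which its call begins: read the wrist's pose just before it. camera_info takes no time and is no camera call; for the wrist camera it gives the pose at the moment of the call.
- finish_job(): hands the job in; it is judged then, once.
Trained networks look in the newest picture that a camera, given by its name, has taken for a name from the list of things; names that differ only in an ending like _2 or _b are one class to them, and where a whole thing is asked for, a point or a joint stands for the part that bears it (a point fixed in the world has none). Each returns a list of dicts, best first, with "score" (0 to 1); they miss things now and then, are a little off and sometimes report something else, mostly with a low value. They report only what shows in the picture. A call takes as long as a camera call. They do not tell look-alikes from the thing itself.
- silhouettes(camera, name): "mask" (400x640 bool, what is visible of it) and "box" ([centre column, centre row, width, height] in pixels, round what is visible of it).
- spot_point(camera, name): "pixel" ([column, row] in pixels: a listed point, or the origin of a listed thing).
The state is a dict: "time_s": time; "joint_positions": joint angles; "qvel": joint speeds; "tau": joint torques, N m; "tcp_pos": TCP position; "orientation": TCP orientation; "ft_force": force on the tool from outside, world axes, zero at the start; "wrist_torque": the same for the moment, N m; "opening": opening from 0.0 (shut) to 1.0 (fully open); "gripper_force": force on a finger pad.
Only numpy, scipy, OpenCV 4.12 (cv2) and the standard library are available. Lean on these libraries where they do the work, as an engineer would, in place of code of your own. Each camera call takes 0.05 s, during which the arm holds its last target. There are 200 camera calls.

## Working session

There is one attempt and no reset: what is moved stays moved. The work goes in short steps, Python scripts to look and compute and a tool call to move; the robot and the scene stay as the last step left them, time stands still between calls to the robot, and variables do not carry over. Pictures are saved under pics/ and viewed, at most 10 in all, crops included, and the job is handed in when it is done.

Besides the shell and the picture viewer there is one more tool, called after "Call:" as name(argument=value, ...), one argument or row to a line, values as JSON. play_rows: Moves the arm, as the interface text tells. Its arguments: {"type":"object","properties":{"steps":{"type":"string"},"hand":{"type":"number"},"grip_force":{"type":"number"}},"required":["steps"]}

```bash
mkdir -p pics; cat > h.py <<'E'
from bench import *
import numpy as np, cv2
from scipy.spatial.transform import Rotation as R
def ray(c,px):
    i=camera_info(c);P=np.array(i["pose"]);d=np.array([(px[0]-i["cx"])/i["fx"],(px[1]-i["cy"])/i["fy"],1]);d=P[:3,:3]@d
    return P[:3,3],d/np.linalg.norm(d)
def atz(c,px,z):
    o,d=ray(c,px);return o+d*(z-o[2])/d[2]
def tri(o1,d1,o2,d2):
    A=np.stack([d1,-d2],1);t=np.linalg.lstsq(A,o2-o1,rcond=None)[0]
    a=o1+t[0]*d1;b=o2+t[1]*d2
    return (a+b)/2,np.linalg.norm(a-b)
def proj(c,p):
    i=camera_info(c);P=np.array(i["pose"]);q=P[:3,:3].T@(np.array(p)-P[:3,3]);return np.array([i["fx"]*q[0]/q[2]+i["cx"],i["fy"]*q[1]/q[2]+i["cy"]])
E
python3 - <<'E'
from h import *
np.set_printoptions(precision=3,suppress=True)
for c in ("side","top","wrist"):
    im=capture(c);cv2.imwrite(f"pics/{c}0.png",im)
    i=camera_info(c);print(c,i["fx"],np.array(i["pose"]))
    for n in ("lens_large","lens_medium","lens_small","lens_block","pupil","eye_stand"):
        print(n,[(np.round(s["pixel"],1).tolist(),round(s["score"],2)) for s in spot_point(c,n)[:5]])
s=read_state();print(s["time_s"],s["orientation"],s["ft_force"])
E
```

```text
side 495.6850504535872 [[-0.929 -0.223  0.295  0.262]
 [-0.37   0.537 -0.758  0.753]
 [ 0.01  -0.814 -0.581  0.688]
 [ 0.     0.     0.     1.   ]]
lens_large [([355.3, 188.2], 0.64), ([421.7, 197.1], 0.63), ([412.4, 215.8], 0.56), ([369.1, 165.1], 0.54)]
lens_medium [([376.3, 197.9], 0.56)]
lens_small [([356.6, 185.1], 0.7), ([343.0, 181.7], 0.65), ([211.1, 279.8], 0.54)]
lens_block [([357.0, 200.6], 0.8)]
pupil [([289.0, 235.3], 0.88)]
eye_stand [([305.2, 314.7], 0.8), ([354.9, 197.4], 0.4)]
top 410.15899478815527 [[-0.002 -0.997  0.08   0.474]
 [-1.     0.001 -0.018 -0.002]
 [ 0.018 -0.08  -0.997  0.937]
 [ 0.     0.     0.     1.   ]]
lens_large [([401.2, 206.9], 0.77), ([391.8, 229.5], 0.63), ([454.6, 208.9], 0.59), ([423.6, 278.3], 0.5), ([384.2, 278.6], 0.47)]
lens_medium [([393.6, 230.3], 0.6), ([238.8, 128.8], 0.28)]
lens_small [([413.8, 184.6], 0.61)]
lens_block [([398.4, 212.8], 0.59), ([319.5, 208.9], 0.36)]
pupil [([213.9, 199.6], 0.65)]
eye_stand [([231.3, 219.7], 0.56)]
wrist 323.6824144588666 [[ 0.396 -0.875 -0.277  0.339]
 [-0.918 -0.378 -0.12  -0.589]
 [ 0.001  0.301 -0.953  0.375]
 [ 0.     0.     0.     1.   ]]
lens_large []
lens_medium []
lens_small []
lens_block []
pupil []
eye_stand []
1.05 [3.076 0.636 0.   ] [-0.846 -0.319 -0.558]
```

View pics/side0.png

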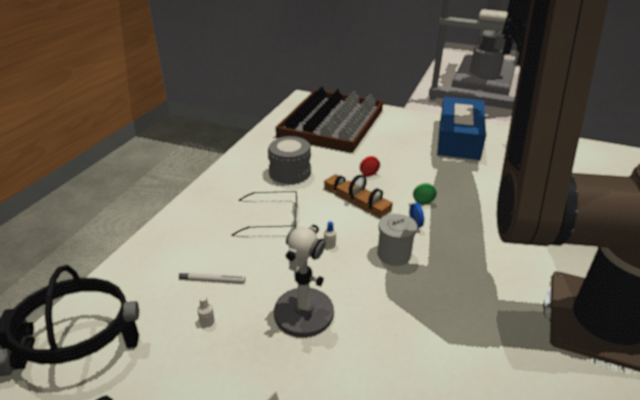

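View pics/top0.png

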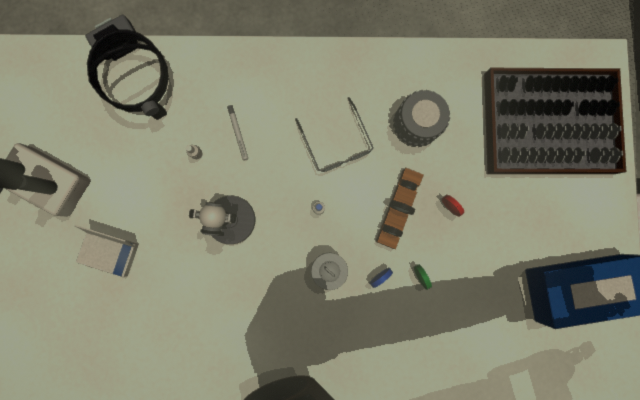

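```bash
python3 - <<'E'
from h import *
t=cv2.imread("pics/top0.png");s=cv2.imread("pics/side0.png")
f=lambda im,x,y,w,h:cv2.resize(im[y:y+h,x:x+w],(400,300),interpolation=cv2.INTER_CUBIC)
cv2.imwrite("pics/c1.png",np.vstack([np.hstack([f(t,345,150,120,90),f(s,315,165,100,75)]),np.hstack([f(t,170,175,100,75),f(s,255,210,100,75)])]))
np.set_printoptions(precision=4,suppress=True)
for c in("top","side"):
    capture(c)
    for n in("lens_block","eye_stand","lens_large","pupil"):
        for m in silhouettes(c,n)[:4]:
            print(c,n,m["score"],np.array(m["box"]),cv2.minAreaRect(np.argwhere(m["mask"])[:,::-1].astype(np.float32)))
p=[]
for k in range(3):
    q=[]
    for c in("top","side"): capture(c);q.append(spot_point(c,"pupil")[0]["pixel"])
    p.append(q)
print(p)
q=np.mean(p,0);print("pupil",tri(*ray("top",q[0]),*ray("side",q[1])))
print("mid lens",tri(*ray("top",(401.2,206.9)),*ray("side",(357,187))), "end tops",atz("top",(401.2,207),.068))
print("block",atz("top",(398.4,212.8),0),"stand",atz("top",(231.3,219.7),0),atz("side",(305.2,314.7),0))
E
```

```text
top lens_block 0.69 [399.1 208.6  41.9  74.7] ((399.55047607421875, 208.2091827392578), (21.855239868164062, 80.01747131347656), 20.80678939819336)
top eye_stand 0.6 [222.2 219.2  64.1  50.5] ((224.1448211669922, 221.80540466308594), (48.836036682128906, 62.28949737548828), 70.34617614746094)
top eye_stand 0.15 [336.  136.   66.3  76.4] ((335.1330261230469, 135.4052734375), (58.871063232421875, 59.012752532958984), 67.06790161132812)
top lens_large 0.74 [400.1 207.9  25.5  12.5] ((401.5616760253906, 206.8356170654297), (26.21721649169922, 8.426962852478027), 20.556045532226562)
top lens_large 0.7 [453.8 205.6  21.3  16.4] ((452.75006103515625, 204.7500457763672), (24.748737335205078, 11.31370735168457), 45.0)
top lens_large 0.68 [422.1 277.1  16.2  25.2] ((422.8000793457031, 276.60003662109375), (25.938386917114258, 9.838699340820312), 63.43495178222656)
top lens_large 0.66 [383.  279.   16.4  22.8] ((380.9200439453125, 277.5600280761719), (8.800000190734863, 23.60000228881836), 53.13010025024414)
top pupil 0.71 [213.2 219.5  48.   34.4] ((209.7874298095703, 216.33493041992188), (37.
[... 671 characters left out ...]
06), (14.849241256713867, 21.21320343017578), 45.0)
side lens_large 0.58 [426.5 197.1  28.4  21.7] ((423.75006103515625, 193.75001525878906), (20.50609588623047, 24.041629791259766), 45.0)
side pupil 0.69 [305.9 244.4  39.2  39.8] ((304.046875, 243.3362274169922), (33.13414001464844, 39.99223327636719), 85.42607879638672)
[[[215.1, 201.0], [287.3, 235.8]], [[215.0, 202.8], [288.9, 235.6]], [[213.8, 201.5], [289.3, 236.2]]]
pupil (array([0.5408, 0.186 , 0.1714]), np.float64(0.000875521564695159))
mid lens (array([ 0.5411, -0.192 ,  0.0347]), np.float64(0.0010365749753046302)) end tops [ 0.5389 -0.1849  0.068 ]
block [ 0.5306 -0.1925  0.    ] stand [0.5152 0.1896 0.    ] [0.5102 0.1909 0.    ]
```

View pics/c1.png

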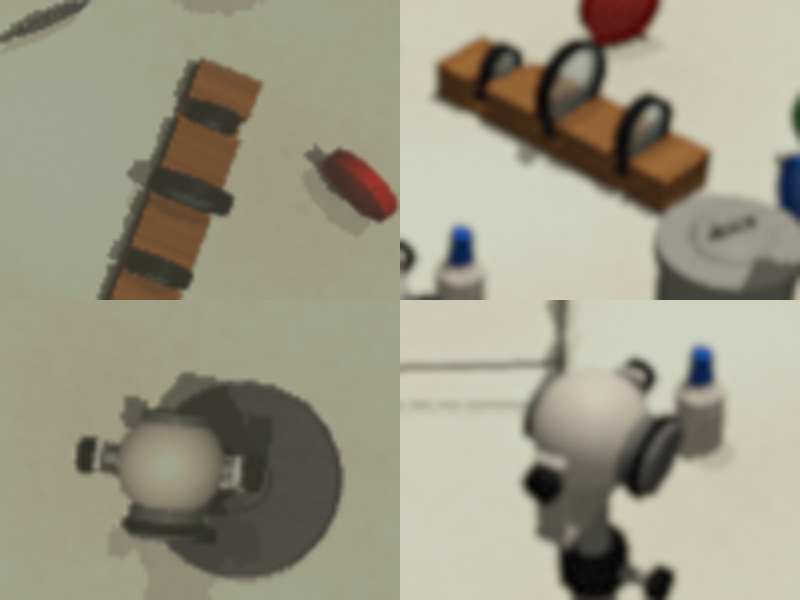

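```bash
python3 - <<'E'
from h import *
np.set_printoptions(precision=4,suppress=True)
for a,b in (((212,216),(303,237.5)),((212,215.5),(302.5,238))):
    C,e=tri(*ray("top",a),*ray("side",b));print("ball",C,e)
p,e=tri(*ray("top",(214.6,201.8)),*ray("side",(288.5,235.9)));v=p-C;print(p,v,np.linalg.norm(v),np.degrees(np.arcsin(v[2]/np.linalg.norm(v))))
for z in (.155,.185,.215): print(z,atz("top",(212,216),z),atz("side",(303,237.5),z))
# block axis: ends
for c,r,z in (("top",((399.55,208.2),80,20.8),.013),):
    a=np.radians(r[2]+90);u=np.array([np.cos(a),np.sin(a)])
    A=atz(c,r[0]+u*40,z);B=atz(c,r[0]-u*40,z);print(A,B,np.linalg.norm(A-B),np.degrees(np.arctan2(*(B-A)[[1,0]])),(A+B)/2)
# lens ends along level diameter at z=.04
a=np.radians(20.556);u=np.array([np.cos(a),np.sin(a)]);A=atz("top",np.array([401.56,206.84])+u*13,.05);B=atz("top",np.array([401.56,206.84])-u*13,.05);print("lens",A,B,np.linalg.norm(A-B),np.degrees(np.arctan2(*(B-A)[[1,0]])),(A+B)/2)
# wood mask
t=cv2.imread("pics/top0.png");h=cv2.cvtColor(t,cv2.COLOR_BGR2HSV);m=cv2.inRange(h,(5,100,60),(20,255,255));m[:,:360]=0;m[:,440:]=0;m[:150]=0;m[260:]=0
r=cv2.minAreaRect(np.argwhere(m>0)[:,::-1].astype(np.float32));print(r,atz("top",r[0],.02))
bp=cv2.boxPoints(r);print(np.array([atz("top",x,.02) for x in bp]))
E
```

```text
ball [0.5138 0.1886 0.1784] 0.0010281587550628715
ball [0.5147 0.1889 0.1773] 0.0012285738818721733
[0.5408 0.1861 0.1714] [ 0.0261 -0.0028 -0.0059] 0.026901813468617437 -12.729106975278958
0.155 [0.5155 0.1946 0.155 ] [0.5248 0.1626 0.155 ]
0.185 [0.5139 0.1871 0.185 ] [0.51   0.1958 0.185 ]
0.215 [0.5124 0.1796 0.215 ] [0.4952 0.2291 0.215 ]
[ 0.456  -0.1591  0.013 ] [ 0.6259 -0.2267  0.013 ] 0.18287877310587367 -21.676585710902522 [ 0.5409 -0.1929  0.013 ]
lens [ 0.5306 -0.2159  0.05  ] [ 0.5506 -0.163   0.05  ] 0.056492992876738105 69.29981031515963 [ 0.5406 -0.1894  0.05  ]
((399.53460693359375, 207.80856323242188), (20.445985794067383, 79.34686279296875), 20.74608039855957) [ 0.5406 -0.1912  0.02  ]
[[ 0.4657 -0.137   0.02  ]
 [ 0.6333 -0.203   0.02  ]
 [ 0.6167 -0.2462  0.02  ]
 [ 0.4495 -0.1796  0.02  ]]
```

Call:
play_rows(
  steps="0.57 0.9 0 -0.025;0.57 0.9 0 -0.025;0.57 0.9 0 -0.025;0.57 0.9 0 -0.025;0.57 0.9 0 -0.025;0.57 0.9 0 -0.025;0.57 0.9 0 -0.025;0.57 0.9 0 -0.025;0.57 0.9 0 -0.025;0.57 0.9 0 -0.025",
  hand=1,
)

```text
time_s: 3.15
tcp_pos: [0.4964, -0.2581, 0.2456]
orientation: [3.084, -0.595, 0.001]
ft_force: [0.3, -0.4, -0.7]
opening: 1.001
gripper_force: 0.0
```

Call:
play_rows(
  steps="0.57 0.9 0 0;0.57 0.8 -0.5 0;0 0 -1 0;0 0 -0.3 0;0 0 0 0;0 0 0 0;0 0 0 0",
)

```text
time_s: 3.85
tcp_pos: [0.5421, -0.1931, 0.1756]
orientation: [3.084, -0.592, 0.006]
ft_force: [0.1, 0.4, -0.3]
opening: 0.999
gripper_force: 0.0
```

```bash
python3 - <<'E'
from h import *
np.set_printoptions(precision=4,suppress=True)
s=read_state();print(s["time_s"],s["tcp_pos"],s["orientation"],s["ft_force"])
r=R.from_rotvec(s["orientation"]).as_matrix();print(r)
im=capture("wrist");cv2.imwrite("pics/w1.png",im)
for n in("lens_large","lens_block"):
    for q in spot_point("wrist",n)[:3]: print(n,q["score"],q["pixel"],atz("wrist",q["pixel"],.04 if n=="lens_large" else 0))
    for m in silhouettes("wrist",n)[:3]: print(m["score"],cv2.minAreaRect(np.argwhere(m["mask"])[:,::-1].astype(np.float32)))
print(proj("wrist",[.541,-.191,.04]),atz("top",(453,206),.02))
E
```

```text
3.85 [ 0.5421 -0.1931  0.1756] [ 3.0841 -0.5917  0.0055] [ 0.1124  0.359  -0.2656]
[[ 0.929  -0.3701  0.0032]
 [-0.3701 -0.929  -0.0019]
 [ 0.0037  0.0005 -1.    ]]
lens_large 0.86 [311.8, 190.3] [ 0.5432 -0.1887  0.04  ]
lens_large 0.64 [438.6, 134.8] [ 0.5486 -0.3016  0.04  ]
lens_large 0.63 [328.1, 335.5] [ 0.3983 -0.1477  0.04  ]
0.93 ((316.0, 195.5), (29.0, 64.0), 90.0)
0.9 ((330.70001220703125, 337.4000244140625), (30.674095153808594, 56.60477066040039), 18.434947967529297)
0.7 ((442.2000427246094, 135.10000610351562), (66.63482666015625, 21.466251373291016), 26.56505012512207)
lens_block 0.61 [315.5, 179.2] [ 0.5413 -0.1909  0.    ]
0.8 ((317.55096435546875, 179.64163208007812), (196.44432067871094, 54.86540222167969), 88.63607025146484)
[315.8174 191.0482] [ 0.5446 -0.3123  0.02  ]
```

View pics/w1.png

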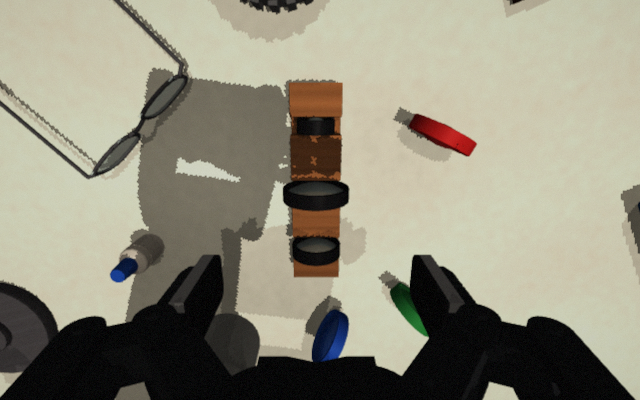

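Call:
play_rows(
  steps="-0.02 0.04 -0.8 0;0 0 -0.8 0;0 0 -0.8 0;0 0 -0.6 0;0 0 -0.4 0;0 0 -0.12 0;0 0 0 0;0 0 0 0;0 0 0 0",
)

```text
time_s: 5.0
tcp_pos: [0.5417, -0.1906, 0.0342]
orientation: [3.085, -0.589, 0.005]
ft_force: [0.2, -1.0, 0.9]
opening: 1.001
gripper_force: 0.0
```

Call:
play_rows(
  steps="0 0 0 0;0 0 0 0;0 0 0 0;0 0 0 0;0 0 0 0;0 0 0 0;0 0 0 0;0 0 0 0;0 0 0 0;0 0 0 0",
  hand=0,
  grip_force=40,
)

```text
time_s: 6.0
tcp_pos: [0.5417, -0.1912, 0.0339]
orientation: [3.084, -0.589, 0.005]
ft_force: [-0.1, -2.9, 5.2]
opening: 0.637
gripper_force: 41.8
```

Call:
play_rows(
  steps="0 0 0.25 0;0 0 0.4 0;0 0 0.7 0;0 0 0.8 0;0 0 0.8 0;0 0 0.8 0;0 0 0.6 0;0 0 0.3 0;0 0 0 0;0 0 0 0",
)

```text
time_s: 7.0
tcp_pos: [0.5398, -0.1894, 0.2173]
orientation: [-3.085, 0.589, 0.003]
ft_force: [0.5, 0.3, -1.5]
opening: 0.636
gripper_force: 42.6
```

```bash
python3 - <<'E'
from h import *
im=capture("wrist");t=capture("side")
cv2.imwrite("pics/w2.png",np.hstack([im[150:400,120:520],cv2.resize(t[100:225,300:500],(400,250),interpolation=cv2.INTER_CUBIC)]))
E
```

```text
(no output)
```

View pics/w2.png

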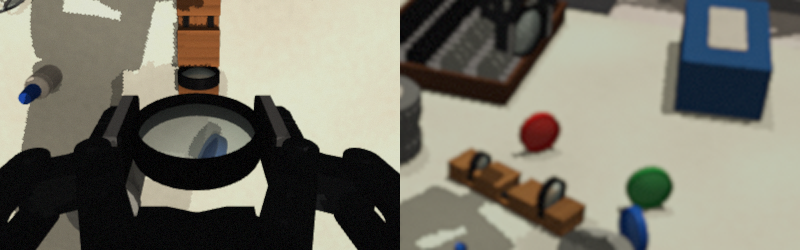

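Call:
play_rows(
  steps="0.3 0.3 0.3 0.03;0.3 0.5 0.3 0.0443;0.3 0.7 0.3 0.0443;0.3 0.7 0.3 0.0443;0.3 0.7 0 0.0443;0.3 0.7 0 0.0443;0.3 0.7 0 0.0443;0.3 0.7 0 0.0443;0.3 0.7 0 0.0443;0.3 0.7 0 0.0443",
)

```text
time_s: 8.1
tcp_pos: [0.6602, 0.0672, 0.264]
orientation: [-2.774, -1.471, 0.005]
ft_force: [-0.4, 0.6, 0.2]
opening: 0.638
gripper_force: 42.6
```

Call:
play_rows(
  steps="0.3 0.7 0 0.0443;0.3 0.7 0 0.0443;0.3 0.7 0 0.0443;0.3 0.7 0 0.0443;0 0.4 0 0.0133;0 0 0 0;0 0 0 0;0 0 0 0",
)

```text
time_s: 8.9
tcp_pos: [0.7082, 0.1926, 0.2662]
orientation: [-2.227, -2.215, 0.002]
ft_force: [-0.3, -0.7, -0.3]
opening: 0.639
gripper_force: 42.6
```

```bash
python3 - <<'E'
from h import *
np.set_printoptions(precision=4,suppress=True)
s=read_state();print(s["time_s"],s["tcp_pos"],R.from_rotvec(s["orientation"]).as_matrix())
im=capture("wrist");cv2.imwrite("pics/w3.png",im)
print(camera_info("wrist")["pose"])
for q in spot_point("wrist","pupil")[:3]: print(q["score"],q["pixel"],atz("wrist",q["pixel"],.175),tri(*ray("wrist",q["pixel"]),*ray("top",(214.6,201.8))))
print(proj("wrist",(.541,.186,.175)))
E
```

```text
8.9 [0.7082 0.1926 0.2662] [[ 0.0054  1.     -0.0008]
 [ 1.     -0.0054 -0.0007]
 [-0.0007 -0.0008 -1.    ]]
[[ 1.     -0.0055 -0.0015  0.7094]
 [-0.0057 -0.9531 -0.3026  0.2702]
 [ 0.0002  0.3026 -0.9531  0.3958]
 [ 0.      0.      0.      1.    ]]
0.56 [85.1, 212.7] [0.5409 0.1884 0.175 ] (array([0.5403, 0.1868, 0.1731]), np.float64(0.0024342721560364714))
[ 85.9612 215.7945]
```

View pics/w3.png

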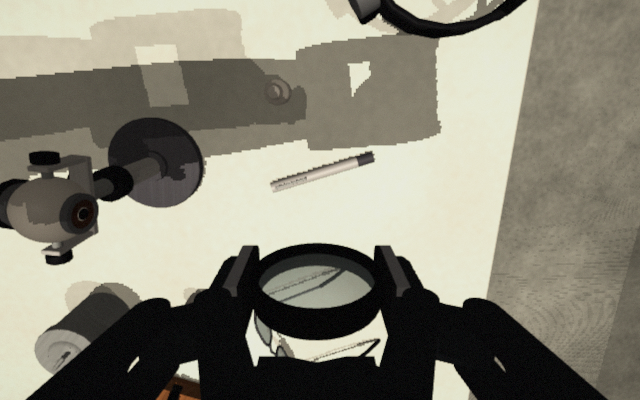

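Call:
play_rows(
  steps="-0.25 0 -0.4 0;-0.3 0 -0.5 0;-0.3 0 -0.4 0;0 0 -0.1 0;0 0 0 0;0 0 0 0;0 0 0 0",
)

```text
time_s: 9.7
tcp_pos: [0.6758, 0.1938, 0.2123]
orientation: [2.224, 2.216, 0.004]
ft_force: [0.2, -0.3, -0.3]
opening: 0.635
gripper_force: 42.7
```

```bash
python3 - <<'E'
from h import *
np.set_printoptions(precision=4,suppress=True)
s=read_state();print(s["time_s"],s["tcp_pos"])
im=capture("wrist");cv2.imwrite("pics/w4.png",im);i=camera_info("wrist");np.savez("w4.npz",**{k:np.array(v) for k,v in i.items()})
print(np.array(i["pose"]))
print(spot_point("wrist","pupil")[:2],proj("wrist",(.541,.186,.174)))
cv2.imwrite("pics/w4c.png",cv2.resize(im[110:310,0:200],(600,600),interpolation=cv2.INTER_CUBIC))
E
```

```text
9.7 [0.6758 0.1938 0.2123]
[[ 1.     -0.0045  0.0019  0.6761]
 [-0.0037 -0.9533 -0.3019  0.2715]
 [ 0.0032  0.3018 -0.9534  0.3414]
 [ 0.      0.      0.      1.    ]]
[{'pixel': [74.9, 249.9], 'score': 0.76}] [ 79.707  251.5079]
```

View pics/w4c.png

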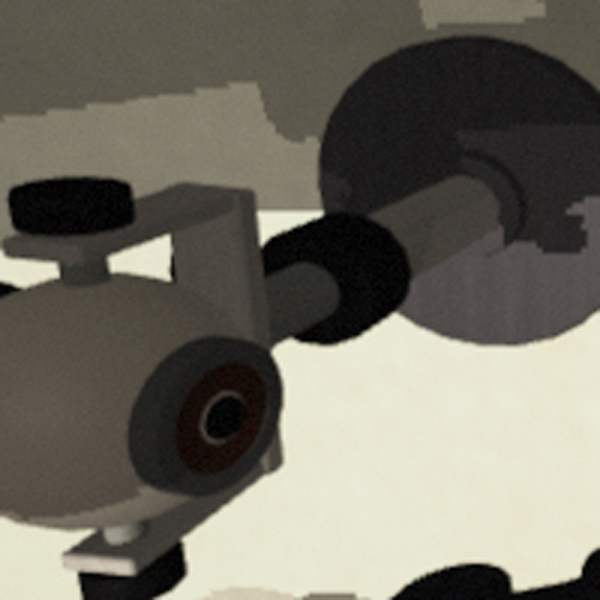

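```bash
cat > fit.py <<'E'
from h import *
from scipy.optimize import least_squares
np.set_printoptions(precision=4,suppress=True)
z=np.load("w4.npz");im=cv2.imread("pics/w4.png")
P3=np.array([[1,-.0055,-.0015,.7094],[-.0057,-.9531,-.3026,.2702],[.0002,.3026,-.9531,.3958],[0,0,0,1]])
def pj(P,p):
    q=(np.atleast_2d(p)-P[:3,3])@P[:3,:3];return np.c_[z["fx"]*q[:,0]/q[:,2]+z["cx"],z["fy"]*q[:,1]/q[:,2]+z["cy"]]
h=cv2.cvtColor(im,cv2.COLOR_BGR2HSV);b=im.astype(int)
m=((b[...,2]-b[...,0]>14)&(b[...,2]<110)).astype(np.uint8);m[:210]=0;m[280:]=0;m[:,110:]=0;m[:,40:50]=0
n,l,st,_=cv2.connectedComponentsWithStats(m);k=1+np.argmax(st[1:,4]);print(st[k])
ct=max(cv2.findContours((l==k).astype(np.uint8),0,1)[0],key=cv2.contourArea)
E=cv2.fitEllipse(cv2.convexHull(ct));print("iris",E)
g=cv2.cvtColor(im,6);
a=np.radians(np.arange(0,360,20));t=np.radians(E[2])
el=np.array(E[0])+np.c_[E[1][0]/2*np.cos(a)*np.cos(t)-E[1][1]/2*np.sin(a)*np.sin(t),E[1][0]/2*np.cos(a)*np.sin(t)+E[1][1]/2*np.sin(a)*np.cos(t)]
def ax(w,e):
    x=np.array([np.cos(e)*np.cos(w),np.cos(e)*np.sin(w),np.sin(e)]);y=np.array([-np.sin(w),np.cos(w),0]);return x,y,np.cross(x,y)
def res(v,full=False):
    C=v[:3];x,y,u=ax(v[3],v[4]);p=C+.025*x
    th=np.linspace(0,2*np.pi,90);ir=pj(z["pose"],p+v[5]*(np.outer(np.cos(th),y)+np.outer(np.sin(th),u)))
    dd=np.linalg.norm(el[:,None]-ir[None],axis=2).min(1)
    r=dict(top=proj("top",C)-[212,216],side=proj("side",C)-[303,237.5],w4=(pj(z["pose"],p)[0]-[75,249])*1,w3=pj(P3,p)[0]-[84,213],
      piv=np.r_[pj(z["pose"],C+v[6]*y)[0]-[28.5,200],pj(z["pose"],C-v[6]*y)[0]-[41,285]]/2,base=(C[:2]-[.513,.190])/.0025,iris=dd)
    return r if full else np.concatenate([np.ravel(q) for q in r.values()])
s=least_squares(res,[.514,.189,.178,0,.0,.006,.027],x_scale=[.01,.01,.01,.1,.1,.001,.01])
v=s.x;print("C",v[:3],"yaw,pitch deg",np.degrees(v[3:5]),v[5:],"pupil",v[:3]+.025*ax(*v[3:5])[0])
for k,r in res(v,True).items():print(k,np.ravel(r))
E
python3 fit.py
```

```text
[   0  210   40   70 2630]
iris ((19.186071395874023, 244.3146209716797), (76.02088928222656, 83.25679779052734), 75.56581115722656)
C [0.5133 0.1968 0.1744] yaw,pitch deg [ 4.8509 40.6545] [0.0185 0.0233] pupil [0.5322 0.1984 0.1907]
top [-3.8099  0.631 ]
side [-2.0532  4.934 ]
w4 [-40.7661  -4.2807]
w3 [-30.9864  -5.967 ]
piv [-9.3774 -2.4935 -0.6874 -6.938 ]
base [0.1321 2.7096]
iris [ 0.696   2.581   3.3356  3.3572  3.3485  4.4411  6.0348  7.3239  7.7592
  6.7112  3.8516  0.6678  6.5384 13.4124 17.5169 12.7985  7.2168  2.6652]
```

```bash
sed -i 's/^m=.*/m=((b[...,2]>1.35*b[...,0]+4)\&(b[...,2]<95)).astype(np.uint8);m[:225]=0;m[272:]=0;m[:,96:]=0;m[:,:54]=0/' fit.py; python3 fit.py; python3 - <<'E'
import cv2;im=cv2.imread("pics/w4.png");print(im[249,40:100:2].tolist())
E
```

```text
[ 59 231  30  37 606]
iris ((73.1868667602539, 248.76824951171875), (26.02535629272461, 39.1426887512207), 28.83570098876953)
C [0.5147 0.1906 0.1728] yaw,pitch deg [-5.4714  5.848 ] [0.0102 0.0265] pupil [0.5394 0.1882 0.1753]
top [-0.2087 -0.0432]
side [-1.2511  3.2244]
w4 [-0.7381 -0.1254]
w3 [-1.1635  0.0868]
piv [-1.8625 -0.2905 -0.1699 -0.7308]
base [0.6644 0.2293]
iris [0.7503 0.8522 0.5824 0.3418 0.1355 0.5077 0.4019 0.4848 0.5099 0.1613
 0.0874 0.256  0.4493 0.6362 0.4235 0.1963 0.5309 0.571 ]
[[69, 78, 86], [63, 71, 76], [32, 32, 31], [29, 32, 35], [33, 34, 34], [35, 36, 37], [34, 35, 35], [28, 28, 28], [26, 26, 29], [20, 21, 25], [3, 5, 16], [10, 16, 22], [9, 11, 23], [21, 24, 32], [44, 50, 54], [5, 4, 6], [3, 3, 3], [5, 7, 6], [2, 1, 2], [2, 3, 4], [10, 11, 13], [6, 11, 23], [7, 15, 25], [5, 13, 23], [37, 39, 41], [32, 33, 35], [47, 51, 53], [210, 231, 232], [211, 231, 232], [209, 231, 231]]
```

```bash
python3 - <<'E'
import cv2,numpy as np
s=cv2.imread("pics/side0.png");w=cv2.imread("pics/w3.png");t=cv2.imread("pics/top0.png")
f=lambda im,x,y:cv2.convertScaleAbs(cv2.resize(im[y:y+60,x:x+80],(400,300),interpolation=cv2.INTER_CUBIC),alpha=1.2)
g=cv2.resize(cv2.imread("pics/w4.png")[190:290,0:133],(400,300),interpolation=cv2.INTER_CUBIC)
cv2.imwrite("pics/c2.png",np.vstack([np.hstack([f(s,265,210),f(w,0,170)]),np.hstack([f(t,172,186),cv2.convertScaleAbs(g,alpha=1.5)])]))
E
```

```text
(no output)
```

View pics/c2.png

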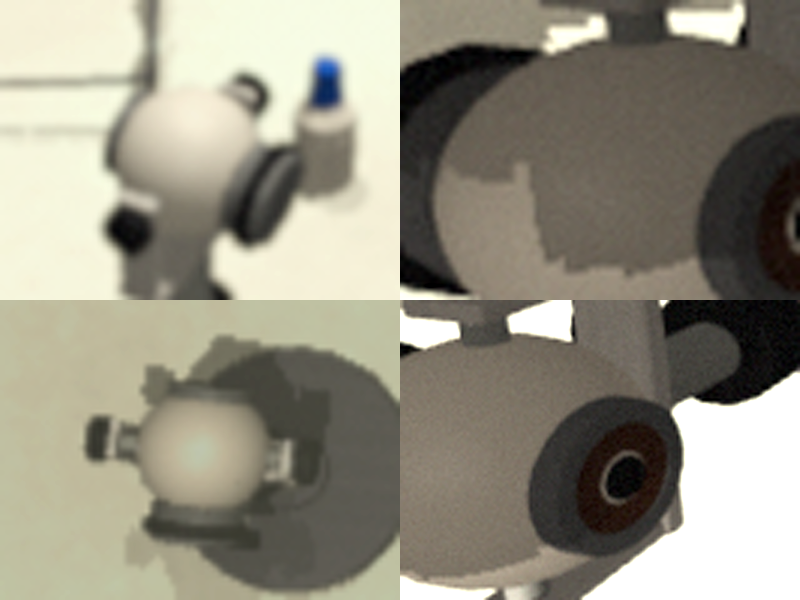

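```bash
python3 - <<'E'
s=open("fit.py").read()
s=s.replace("[212,216]","[212.9,216.4]").replace("[303,237.5]","[302.6,242]")
s=s.replace("iris=dd)","iris=dd*.7,back=np.r_[proj('side',C-v[7]*x)-[318,249],proj('top',C-v[7]*x)-[213,231]]/2,o4=outl(z['pose'],O4,C),o3=outl(P3,O3,C))")
s=s.replace("def res(","""O4=np.array([[13,205],[40,202],[56.7,205],[73.3,211.7],[6.7,282.7],[20,285.3],[33.3,285]]);O3=np.array([[7.4,208],[14,192],[24,183],[40,178.4],[60,179],[10,224]])
def outl(P,O,C):
    d=np.c_[(O-[z["cx"],z["cy"]])/[z["fx"],z["fy"]],np.ones(len(O))]@P[:3,:3].T;d/=np.linalg.norm(d,axis=1)[:,None];w=C-P[:3,3]
    return (np.linalg.norm(np.cross(d,w),axis=1)-.0245)/.0007
def res(""",1).replace(".006,.027]",".006,.027,.03]").replace(".001,.01]",".001,.01,.01],loss='soft_l1'")
open("fit.py","w").write(s)
E
python3 fit.py
```

```text
[ 59 231  30  37 606]
iris ((73.1868667602539, 248.76824951171875), (26.02535629272461, 39.1426887512207), 28.83570098876953)
C [0.5123 0.1889 0.1689] yaw,pitch deg [-5.0357  7.809 ] [0.0102 0.0269 0.0262] pupil [0.537  0.1868 0.1723]
top [0.2736 0.9146]
side [0.9068 0.3243]
w4 [-0.6195 -0.2585]
w3 [-1.1661  0.4818]
piv [-0.8322 -0.374   1.0783 -0.9987]
base [-0.2691 -0.4264]
iris [0.7941 0.5248 0.3415 0.2519 0.3663 0.461  0.3246 0.3751 0.2657 0.1778
 0.034  0.1899 0.4414 0.4149 0.2223 0.1719 0.5604 0.6642]
back [-0.1129 -0.0764 -0.4236  0.1246]
o4 [-0.3313 -0.7713 -0.6707  0.7943 -0.8604 -0.7465 -0.824 ]
o3 [-0.3881 -0.1365  0.3278 -1.0027 -1.9168  0.4115]
```

```bash
cat >> fit.py <<'E'
print("--")
for e in (-3,0,3,6,9,12):
    f=lambda w:res(np.r_[w[:4],np.radians(e),w[4:]])
    q=least_squares(f,np.delete(v,4),x_scale=[.01,.01,.01,.1,.001,.01,.01],loss='soft_l1');r=res(np.r_[q.x[:4],np.radians(e),q.x[4:]],True)
    w=np.r_[q.x[:4],np.radians(e),q.x[4:]];print(e,round(q.cost,2),q.x[:3],np.degrees(q.x[3]),"pup",q.x[:3]+.025*ax(q.x[3],np.radians(e))[0],{k:round(float(np.sqrt((a**2).sum())),1) for k,a in r.items()})
E
python3 fit.py|sed -n '/--/,$p'
```

```text
Traceback (most recent call last):
  File "fit.py", line 29, in <module>
    s=least_squares(res,[.514,.189,.178,0,.0,.006,.027,.03],x_scale=[.01,.01,.01,.1,.1,.001,.01,.01],loss='soft_l1')
  File "fit.py", line 27, in res
    piv=np.r_[pj(z["pose"],C+v[6]*y)[0]-[28.5,200],pj(z["pose"],C-v[6]*y)[0]-[41,285]]/2,base=(C[:2]-[.513,.190])/.0025,iris=dd*.7,back=np.r_[proj('side',C-v[7]*x)-[318,249],proj('top',C-v[7]*x)-[213,231]]/2,o4=outl(z['pose'],O4,C),o3=outl(P3,O3,C))
                                                                                                                                              ~~~~^^^^^^^^^^^^^^^^^
  File "h.py", line 14, in proj
    i=camera_info(c);P=np.array(i["pose"]);q=P[:3,:3].T@(np.array(p)-P[:3,3]);return np.array([i["fx"]*q[0]/q[2]+i["cx"],i["fy"]*q[1]/q[2]+i["cy"]])
ValueError: time passes only in moves, steps and waits
```

```bash
sed -i 's/^def ray/_c={}\ndef ci(c):\n    if c=="wrist": return camera_info(c)\n    if c not in _c: _c[c]=camera_info(c)\n    return _c[c]\ndef ray/; s/i=camera_info(c)/i=ci(c)/' h.py; sed -i 's/^from scipy.optimize/capture("side")\nfrom scipy.optimize/' fit.py; python3 fit.py 2>&1|tail -8; python3 -c "
from h import *
print(read_state()['time_s'])"
```

```text
o3 [-0.3881 -0.1365  0.3278 -1.0027 -1.9168  0.4115]
--
-3 32.36 [0.5084 0.1882 0.1679] -8.976609918645362 pup [0.5331 0.1843 0.1666] {'top': 3.1, 'side': 3.5, 'w4': 1.0, 'w3': 1.0, 'piv': 3.4, 'base': 2.0, 'iris': 5.3, 'back': 1.2, 'o4': 4.5, 'o3': 4.8}
0 22.54 [0.5093 0.1883 0.168 ] -7.89419313386735 pup [0.5341 0.1848 0.168 ] {'top': 2.7, 'side': 3.0, 'w4': 0.6, 'w3': 1.1, 'piv': 2.5, 'base': 1.6, 'iris': 3.8, 'back': 1.0, 'o4': 3.8, 'o3': 3.6}
3 14.16 [0.5103 0.1884 0.1683] -6.515299747466675 pup [0.5351 0.1856 0.1696] {'top': 2.1, 'side': 2.3, 'w4': 0.6, 'w3': 1.1, 'piv': 1.8, 'base': 1.2, 'iris': 2.5, 'back': 0.7, 'o4': 3.0, 'o3': 2.6}
6 8.93 [0.5115 0.1888 0.1686] -5.882618616054077 pup [0.5363 0.1862 0.1713] {'top': 1.4, 'side': 1.5, 'w4': 0.4, 'w3': 1.2, 'piv': 1.4, 'base': 0.8, 'iris': 1.8, 'back': 0.6, 'o4': 2.2, 'o3': 2.2}
9 8.54 [0.5128 0.189  0.169 ] -4.637150308593662 pup [0.5374 0.187  0.1729] {'top': 0.7, 'side': 0.6, 'w4': 0.7, 'w3': 1.3, 'piv': 2.0, 'base': 0.4, 'iris': 2.0, 'back': 0.4, 'o4': 1.9, 'o3': 2.5}
12 13.42 [0.5138 0.1891 0.169 ] -3.627470821538502 pup [0.5382 0.1875 0.1742] {'top': 0.2, 'side': 0.1, 'w4': 1.3, 'w3': 1.7, 'piv': 2.9, 'base': 0.5, 'iris': 2.9, 'back': 0.4, 'o4': 2.0, 'o3': 3.4}
9.85
```

```bash
python3 - <<'E'
import cv2,numpy as np
im=cv2.imread("pics/w4.png");g=cv2.cvtColor(im,6)
print("col317",[(r,int(g[r,317])) for r in range(232,352,2)])
c=cv2.resize(im[225:350,230:405],(700,500),interpolation=cv2.INTER_CUBIC);cv2.imwrite("pics/l4.png",cv2.convertScaleAbs(c,alpha=3))
E
```

```text
col317 [(232, 232), (234, 233), (236, 232), (238, 232), (240, 233), (242, 201), (244, 6), (246, 9), (248, 8), (250, 14), (252, 8), (254, 34), (256, 39), (258, 38), (260, 41), (262, 41), (264, 40), (266, 133), (268, 148), (270, 152), (272, 152), (274, 158), (276, 154), (278, 158), (280, 155), (282, 163), (284, 166), (286, 165), (288, 164), (290, 169), (292, 172), (294, 172), (296, 175), (298, 174), (300, 174), (302, 174), (304, 172), (306, 169), (308, 94), (310, 9), (312, 13), (314, 8), (316, 9), (318, 3), (320, 5), (322, 7), (324, 7), (326, 8), (328, 11), (330, 5), (332, 3), (334, 9), (336, 9), (338, 8), (340, 164), (342, 230), (344, 229), (346, 230), (348, 229), (350, 229)]
```

View pics/l4.png

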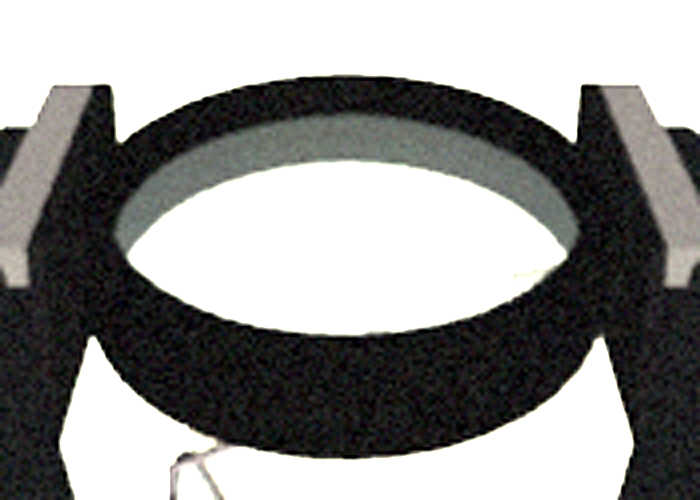

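```bash
cat > lens.py <<'E'
import numpy as np
from scipy.optimize import least_squares
z=np.load("w4.npz");P=z["pose"];T=np.array([.6758,.1938,.2123])
def row(p):
    q=(p-P[:3,3])@P[:3,:3];return np.array([z["fx"]*q[0]/q[2]+z["cx"],z["fy"]*q[1]/q[2]+z["cy"]])
def f(v,full=0):
    gx,gz,th,ri=v[0],v[1],v[2],v[3]
    a=np.array([0,np.cos(th),np.sin(th)]);u=np.array([0,-np.sin(th),np.cos(th)]);L=T+[0,gx,gz]
    N=L+.006*a;F=L-.006*a
    w=np.array([row(N+ri*(np.cos(t)*u+np.sin(t)*np.array([1,0,0])))[0] for t in np.linspace(0,6.283,60)])
    return np.array([row(N-.028*u)[1]-243,row(F+.028*u)[1]-339.5,row(N+ri*u)[1]-308.3,row(N-ri*u)[1]-253.2,np.ptp(w)-116.3,gx/.002])
s=least_squares(f,[0,.005,0,.024],x_scale=[.01,.01,.1,.01]);print(s.x[:2]*1e3,"mm; lens axis pitch deg",np.degrees(s.x[2]),s.x[3],s.fun)
E
python3 lens.py
```

```text
[-2.8151423   5.08459656] mm; lens axis pitch deg -2.3631353652169502 0.024894091919708823 [ 3.5192971   1.5970622  -1.33504771 -4.16521551 -0.25822206 -1.40757115]
```

```bash
sed -i 's/,row(N-ri\*u)\[1\]-253.2//' lens.py; python3 lens.py; sed -i 's/\[1\]-243/[1]-243+v[4]/;s/\[1\]-339.5/[1]-339.5+v[4]/;s/\[1\]-308.3/[1]-308.3+v[4]/;s/gx\/.002/gx\/.001,v[4]\/3,(gz-.005)\/.002/;s/0,.024\],x_scale=\[/0,.024,0],x_scale=[/;s/.1,.01\])/.1,.01,1])/' lens.py; python3 lens.py
```

```text
[-2.69104949  3.42103988] mm; lens axis pitch deg 0.4205265041427752 0.025227468328180434 [-0.27310596  0.52967327 -0.56792869  0.20780458 -1.34552474]
[-0.74926513  4.16170891] mm; lens axis pitch deg 0.7302595414818058 0.025016642064157674 [-0.33417336  0.87627498 -0.87118224  0.31621646 -0.74926513  0.98724184
 -0.41914555]
```

Call:
play_rows(
  steps="0.3 -0.4 0.2 -0.03;0 -0.7 0.2 -0.0443;0 -0.7 0 -0.0443;-0.3 -0.7 0 -0.0443;-0.3 -0.7 0 -0.0443;-0.3 -0.7 0 -0.0443;-0.3 -0.7 0 -0.0443;-0.3 -0.7 0 -0.0443;-0.3 -0.7 0 -0.0443;-0.3 -0.7 0 -0.0443",
)

```text
time_s: 10.85
tcp_pos: [0.6022, -0.0751, 0.2271]
orientation: [3.123, 0.337, 0.001]
ft_force: [-0.1, -0.2, -0.9]
opening: 0.642
gripper_force: 42.7
```

Call:
play_rows(
  steps="-0.3 -0.7 0 -0.0443;-0.3 -0.7 0 -0.0443;-0.3 -0.7 -0.4 -0.0443;-0.3 -0.6 -0.6 -0.0133;0 0 -0.4 0;0 0 0 0;0 0 0 0;0 0 0 0",
)

```text
time_s: 11.65
tcp_pos: [0.5558, -0.1815, 0.172]
orientation: [3.119, -0.371, 0.004]
ft_force: [0.8, 0.5, -0.1]
opening: 0.642
gripper_force: 42.7
```

```bash
python3 - <<'E'
from h import *
np.set_printoptions(precision=5,suppress=True)
capture("wrist")
s=[read_state() for _ in range(1)][0];print(s["time_s"],s["tcp_pos"],s["orientation"],2*np.degrees(np.arctan2(s["orientation"][1],s["orientation"][0])))
E
```

```text
11.7 [ 0.55577 -0.18152  0.17211] [ 3.11877 -0.37091  0.00408] -13.564451719362692
```

Call:
play_rows(
  steps="-0.2 -0.14 0 -0.0224;-0.15 -0.1 0 -0.0224;0 0 -0.8 0;0 0 -0.6 0;0 0 -0.1 0;0 0 0 0;0 0 0 0",
)

```text
time_s: 12.4
tcp_pos: [0.5418, -0.1919, 0.1124]
orientation: [3.084, -0.591, 0.005]
ft_force: [-0.3, -0.7, 0.2]
opening: 0.638
gripper_force: 42.7
```

```bash
python3 - <<'E'
from h import *
np.set_printoptions(precision=5,suppress=True)
P=[];O=[]
for _ in range(5):
    capture("wrist");s=read_state();P.append(s["tcp_pos"]);O.append(2*np.degrees(np.arctan2(s["orientation"][1],s["orientation"][0])))
print(s["time_s"],np.array(P),O)
cv2.imwrite("pics/w5.png",capture("wrist"))
E
```

```text
12.65 [[ 0.54188 -0.19207  0.1126 ]
 [ 0.54178 -0.19208  0.11254]
 [ 0.5416  -0.19205  0.11233]
 [ 0.54138 -0.19199  0.11204]
 [ 0.54114 -0.1919   0.1117 ]] [np.float64(-21.696377849650165), np.float64(-21.704816543128686), np.float64(-21.709705662328087), np.float64(-21.713918084983018), np.float64(-21.71894915804175)]
```

Call:
play_rows(
  steps="0 0.025 -0.5 0;0 0 -0.5 0;0 0 -0.3 0;0 0 -0.2 0;0 0 -0.15 0;0 0 -0.12 0;0 0 -0.1 0;0 0 0 0;0 0 0 0;0 0 0 0",
)

```text
time_s: 13.7
tcp_pos: [0.5409, -0.1908, 0.0362]
orientation: [3.085, -0.592, 0.001]
ft_force: [-0.5, 0.3, -0.5]
opening: 0.636
gripper_force: 42.7
```

Call:
play_rows(
  steps="-0.03 0.012 0 0;-0.03 0.012 0 0;0 0 0 0;0 0 0 0;0 0 0 0",
  grip_force=25,
)

```text
time_s: 14.2
tcp_pos: [0.539, -0.1901, 0.0362]
orientation: [3.085, -0.592, 0.004]
ft_force: [4.9, -1.4, -0.6]
opening: 0.639
gripper_force: 42.7
```

Call:
play_rows(
  steps="-0.02 0.008 0 0;-0.015 0.006 0 0;0 0 0 0;0 0 0 0;0 0 0 0",
)

```text
time_s: 14.7
tcp_pos: [0.5387, -0.19, 0.0364]
orientation: [3.084, -0.592, 0.009]
ft_force: [7.5, -1.5, -2.7]
opening: 0.637
gripper_force: 42.6
```

Call:
play_rows(
  steps="0 0 0 0;0 0 0 0;0 0 0 0;0 0 0 0;0 0 0 0",
  hand=0,
  grip_force=25,
)

```text
time_s: 15.2
tcp_pos: [0.5387, -0.19, 0.0364]
orientation: [3.084, -0.592, 0.009]
ft_force: [8.3, -1.4, -4.5]
opening: 0.635
gripper_force: 42.6
```

Call:
play_rows(
  steps="-0.025 0.01 0 0;-0.025 0.01 0 0;0 0 0 0;0 0 0 0;0 0 0 0",
)

```text
time_s: 15.7
tcp_pos: [0.5382, -0.1898, 0.0368]
orientation: [3.083, -0.593, 0.017]
ft_force: [10.8, -3.5, -5.8]
opening: 0.64
gripper_force: 42.3
```

```bash
python3 - <<'E'
from h import *
im=capture("wrist");cv2.imwrite("pics/w6.png",im)
s=read_state();print(s["tcp_pos"],s["ft_force"],s["wrist_torque"],s["gripper_force"])
a=cv2.imread("pics/w5.png");print([ [ (r) for r in range(225,360) if abs(int(g[r,317])-int(g[r-1,317]))>25] for g in (cv2.cvtColor(cv2.imread("pics/w4.png"),6),cv2.cvtColor(a,6),cv2.cvtColor(im,6))])
E
```

```text
[ 0.53819311 -0.18983249  0.0367698 ] [11.95195895 -3.71565262 -6.78156046] [-5.61112204e-01 -1.95069372e+00  1.44180486e-03] 42.3111355304718
[[242, 243, 244, 265, 266, 308, 309, 340, 341], [243, 244, 294, 295, 309, 340, 341, 348, 349], [312, 313]]
```

Call:
play_rows(
  steps="-0.025 0.01 0 0;-0.025 0.01 0 0;0 0 0 0;0 0 0 0",
)

```text
time_s: 16.15
tcp_pos: [0.5366, -0.1893, 0.0372]
orientation: [3.082, -0.593, 0.018]
ft_force: [11.5, -3.9, -4.7]
opening: 0.64
gripper_force: 42.1
```

```bash
python3 - <<'E'
from h import *
im=capture("wrist");cv2.imwrite("pics/w7.png",im)
s=read_state();print(s["tcp_pos"],s["orientation"],s["ft_force"],s["gripper_force"])
g=cv2.cvtColor(im,6);print([ r for r in range(225,360) if abs(int(g[r,317])-int(g[r-1,317]))>14])
E
```

```text
[ 0.53660933 -0.18922181  0.03721961] [ 3.0824007  -0.59327316  0.01829383] [11.80206632 -1.82375394 -6.02939617] 42.08599805831909
[240, 241, 248, 285, 313, 314, 343, 344]
```

Call:
play_rows(
  steps="0.04 -0.016 0 0;0.04 -0.016 0 0;0 0 0.1 0;0 0 0.3 0;0 0 0.6 0;0 0 0.8 0;0 0 0.8 0;0 0 0 0;0 0 0 0;0 0 0 0",
)

```text
time_s: 17.2
tcp_pos: [0.5342, -0.1879, 0.1377]
orientation: [-3.084, 0.592, 0.008]
ft_force: [-0.7, -0.2, -1.1]
opening: 0.64
gripper_force: 42.4
```

```bash
python3 - <<'E'
from h import *
im=capture("wrist");cv2.imwrite("pics/w8.png",im)
s=read_state();print(s["time_s"],s["tcp_pos"],s["orientation"],s["ft_force"],s["gripper_force"])
for n in ("w4","w5","w8"):
    g=cv2.cvtColor(cv2.imread(f"pics/{n}.png"),6)
    print(n,[[ r for r in range(225,360) if abs(int(g[r,c])-int(g[r-1,c]))>14] for c in (300,317,334)])
exec(open("lens.py").read().split("s=least")[0])
for th in (0,.05,.1,.15):
    for gz in(.003,.005): print(np.degrees(th),gz,f([0,gz,th,.025,0])[:3]+[243,339.5,308.3])
E
```

```text
17.25 [ 0.5342638  -0.18795103  0.13744524] [-3.08379136  0.59179325  0.00777988] [ 0.0299469   0.11484892 -1.6466971 ] 42.38406836986542
w4 [[243, 244, 245, 255, 266, 267, 268, 306, 307, 308, 338, 339, 340, 358, 359], [242, 243, 244, 253, 265, 266, 267, 308, 309, 340, 341], [244, 245, 255, 267, 268, 303, 305, 306, 307, 308, 338, 339, 340, 358, 359]]
w5 [[244, 245, 255, 267, 268, 270, 291, 292, 307, 308, 338, 339, 340, 347, 358, 359], [243, 244, 265, 266, 294, 295, 308, 309, 340, 341, 348, 349], [244, 245, 255, 267, 268, 271, 291, 306, 307, 308, 338, 339, 340, 342, 350, 351, 353, 354, 355]]
w8 [[240, 241, 252, 276, 289, 290, 308, 309, 339, 340, 358, 359], [239, 240, 261, 262, 264, 279, 280, 289, 290, 309, 310, 340, 341, 353, 354], [240, 241, 277, 289, 290, 307, 308, 309, 359]]
0.0 0.003 [237.98989498 332.81877136 299.83397137]
0.0 0.005 [239.64259063 336.72281635 303.22185905]
2.8647889756541165 0.003 [235.809636   335.29328911 303.23181774]
2.8647889756541165 0.005 [237.44463648 339.21291043 306.67186203]
5.729577951308233 0.003 [233.6982508  337.562735   306.54171842]
5.729577951308233 0.005 [235.3167844  341.49242921 310.03045416]
8.594366926962348 0.003 [231.65978774 339.62221822 309.75051697]
8.594366926962348 0.005 [233.26310999 343.55656507 313.28421489]
```

Call:
play_rows(
  steps="0.17 -0.07 -0.2 0;0 0 -0.6 0;0 0 -0.6 0;0 0 -0.2 0;0 0 0 0;0 0 0 0;0 0 0 0",
)

```text
time_s: 17.95
tcp_pos: [0.5437, -0.1921, 0.077]
orientation: [3.085, -0.592, 0.004]
ft_force: [-0.5, -0.1, -0.7]
opening: 0.641
gripper_force: 42.4
```

Call:
play_rows(
  steps="-0.07 0.035 0 0;0 0 0 0;0 0 -0.3 0;0 0 -0.2 0;0 0 0 0;0 0 0 0",
)

```text
time_s: 18.55
tcp_pos: [0.5395, -0.19, 0.0549]
orientation: [-3.085, 0.592, 0.002]
ft_force: [-0.6, -0.3, -0.6]
opening: 0.637
gripper_force: 42.4
```

Call:
play_rows(
  steps="0.03 -0.015 0 0;0 0 -0.16 0;0 0 -0.15 0;0 0 -0.13 0;0 0 0 0;0 0 0 0;0 0 0 0",
)

```text
time_s: 19.25
tcp_pos: [0.5447, -0.1922, 0.0461]
orientation: [3.084, -0.591, 0.008]
ft_force: [-9.8, 6.0, 33.5]
opening: 0.633
gripper_force: 46.0
```

Call:
play_rows(
  steps="0 0 0.2 0;0 0 0.3 0;0 0 0.3 0;0 0 0 0;0 0 0 0;0 0 0 0;0 0 0 0;0 0 0 0;0 0 0 0;0 0 0 0",
)

```text
time_s: 20.25
tcp_pos: [0.5411, -0.1907, 0.07]
orientation: [-3.085, 0.592, 0.0]
ft_force: [-0.5, 0.8, -0.6]
opening: 0.638
gripper_force: 43.4
```

```bash
python3 - <<'E'
from h import *
np.set_printoptions(precision=4,suppress=True)
P=[]
for _ in range(3):
    im=capture("wrist");s=read_state();P.append(s["tcp_pos"])
cv2.imwrite("pics/w9.png",im)
print(s["time_s"],np.array(P),s["ft_force"],s["orientation"])
g=cv2.cvtColor(im,6)
print([[ r for r in range(225,360) if abs(int(g[r,c])-int(g[r-1,c]))>14] for c in (300,317,334)])
E
```

```text
20.4 [[ 0.5411 -0.1907  0.07  ]
 [ 0.5411 -0.1908  0.0701]
 [ 0.5411 -0.1908  0.0701]] [-0.4219  1.5756 -1.4147] [ 3.0853 -0.592   0.0001]
[[244, 255, 266, 267, 303, 309, 310, 355, 356, 359], [233, 234, 253, 265, 266, 304, 310, 311, 358, 359], [255, 267, 304, 309, 310, 356, 357, 358, 359]]
```

Call:
play_rows(
  steps="0.01 0 -0.1 0;0 0 -0.12 0;0 0 -0.12 0;0 0 -0.12 0;0 0 -0.1 0;0 0 -0.08 0;0 0 -0.05 0;0 0 -0.05 0;0 0 0 0;0 0 0 0",
)

```text
time_s: 21.4
tcp_pos: [0.5416, -0.1908, 0.0406]
orientation: [3.085, -0.592, 0.0]
ft_force: [0.4, -0.1, -0.5]
opening: 0.638
gripper_force: 43.4
```

Call:
play_rows(
  steps="-0.025 0.01 0 0;-0.025 0.01 0 0;-0.025 0.01 0 0;-0.025 0.01 0 0;-0.025 0.01 0 0;-0.025 0.01 0 0;0 0 0 0;0 0 0 0",
)

```text
time_s: 22.2
tcp_pos: [0.5378, -0.1894, 0.0414]
orientation: [3.083, -0.592, 0.011]
ft_force: [6.9, -1.3, -3.5]
opening: 0.639
gripper_force: 43.1
```

```bash
python3 - <<'E'
from h import *
im=capture("wrist");cv2.imwrite("pics/w10.png",im)
s=read_state();print(s["tcp_pos"],s["orientation"],s["ft_force"],s["gripper_force"])
g=cv2.cvtColor(im,6);print([[ r for r in range(225,360) if abs(int(g[r,c])-int(g[r-1,c]))>14] for c in (300,317,334)])
E
```

```text
[ 0.53779578 -0.18945455  0.04141641] [ 3.08349665 -0.59247845  0.01109625] [ 6.08820042 -1.79337735 -3.63520119] 43.121182322502136
[[239, 311, 312, 313, 343, 344, 359], [241, 252, 271, 272, 313, 314, 344, 345], [242, 253, 274, 311, 312, 313, 342, 343, 355, 356, 358, 359]]
```

Call:
play_rows(
  steps="-0.025 0.01 0 0;-0.025 0.01 0 0;-0.025 0.01 0 0;0 0 0 0;0 0 0 0",
)

```text
time_s: 22.75
tcp_pos: [0.536, -0.1889, 0.0421]
orientation: [3.082, -0.593, 0.017]
ft_force: [8.6, -1.5, -3.8]
opening: 0.638
gripper_force: 42.9
```

```bash
python3 - <<'E'
from h import *
im=capture("wrist");cv2.imwrite("pics/w11.png",im)
s=read_state();print(s["tcp_pos"],s["orientation"],s["ft_force"],s["gripper_force"])
g=cv2.cvtColor(im,6);print([[ r for r in range(225,360) if abs(int(g[r,c])-int(g[r-1,c]))>14] for c in (300,317,334)])
E
```

```text
[ 0.53604224 -0.18884682  0.04212158] [ 3.08255129 -0.59260481  0.01662281] [ 8.43837802 -2.78576069 -4.06326962] 42.92735517024994
[[235, 239, 313, 314, 315, 343, 344, 358, 359], [235, 238, 248, 249, 275, 315, 316, 345, 346, 353], [237, 239, 251, 313, 314, 343, 344, 358, 359]]
```

Call:
play_rows(
  steps="-0.025 0.01 0 0;-0.025 0.01 0 0;0 0 0 0;0 0 0 0;0.06 -0.024 0 0;0 0 0.1 0;0 0 0.3 0;0 0 0.5 0;0 0 0.7 0;0 0 0.7 0",
)

```text
time_s: 23.8
tcp_pos: [0.5317, -0.1867, 0.1331]
orientation: [-3.084, 0.592, 0.006]
ft_force: [0.3, 0.7, -0.6]
opening: 0.639
gripper_force: 42.9
```

Call:
play_rows(
  steps="0 0 0.5 0;0 0 0 0;0 0 0 0;0 0 0 0;0 0 0 0",
)

```text
time_s: 24.3
tcp_pos: [0.5318, -0.1868, 0.1506]
orientation: [-3.084, 0.592, 0.006]
ft_force: [-0.0, 0.2, -0.6]
opening: 0.638
gripper_force: 43.0
```

```bash
python3 - <<'E'
from h import *
im=capture("wrist");cv2.imwrite("pics/w12.png",im)
s=read_state();print(s["time_s"],s["tcp_pos"],s["orientation"],s["ft_force"],s["gripper_force"])
g=cv2.cvtColor(im,6);print([[ r for r in range(225,360) if abs(int(g[r,c])-int(g[r-1,c]))>14] for c in (300,317,334)])
E
```

```text
24.35 [ 0.53199379 -0.18686187  0.15079794] [-3.08425113  0.59189785  0.00499432] [-0.52264447 -0.48854229 -1.26137508] 42.95512139797211
[[233, 234, 235, 236, 249, 250, 264, 278, 279, 280, 311, 312, 313, 341, 342, 343, 356, 358, 359], [234, 235, 236, 248, 267, 268, 279, 280, 312, 313, 314], [235, 236, 249, 265, 279, 280, 299, 300, 311, 312, 341, 342, 357, 359]]
```

Call:
play_rows(
  steps="0.2 0.3 0.3 0;0.4 0.5 0.4 0.02;0.5 0.7 0.4 0.02;0.5 0.8 0 0.02;0.5 0.8 0 0.02;0.5 0.8 0 0.0117;0.4 0.8 0 0;0.2 0.8 0 0;0 0.8 0 0;0 0.8 0 0",
)

```text
time_s: 25.35
tcp_pos: [0.6612, 0.0992, 0.1969]
orientation: [-3.138, 0.142, -0.0]
ft_force: [-0.6, 0.3, -0.3]
opening: 0.639
gripper_force: 43.0
```

Call:
play_rows(
  steps="0 0.7 0 0;0 0.6 0 0;0 0.4 0 0;0 0.2 0 0;0 0 0 0;0 0 0 0;0 0 0 0;0 0 0 0;0 0 0 0;0 0 0 0",
)

```text
time_s: 26.35
tcp_pos: [0.661, 0.1722, 0.1966]
orientation: [-3.138, 0.144, -0.0]
ft_force: [0.6, -0.2, -0.8]
opening: 0.638
gripper_force: 43.0
```

```bash
python3 - <<'E'
from h import *
capture("wrist");s=read_state();o=s["orientation"];p=s["tcp_pos"]
print(s["time_s"],p,o,np.degrees(2*np.arctan2(o[1],o[0])),"units",(np.array([.5843,.1823,.1726])-p)/.04)
E
```

```text
26.4 [0.66099944 0.17227886 0.19658495] [-3.13828945e+00  1.43872206e-01 -6.77751860e-05] 354.7503232704101 units [-1.91748591  0.25052845 -0.59962378]
```

Yaw is −5.25°, as wanted. Approach slowly.

Call:
play_rows(
  steps="-0.1 0.05 -0.1 0;-0.2 0.05 -0.1 0;-0.3 0.05 -0.1 0;-0.3 0.05 -0.1 0;-0.3 0.05 -0.1 0;-0.3 0 -0.1 0;-0.2 0 0 0;-0.1 0 0 0;-0.1 0 0 0;0 0 0 0",
)

```text
time_s: 27.4
tcp_pos: [0.5848, 0.1827, 0.1729]
orientation: [-3.138, 0.143, -0.001]
ft_force: [-0.7, 0.0, -1.3]
opening: 0.64
gripper_force: 43.0
```

Call:
play_rows(
  steps="0 0 0 0;0 0 0 0;0 0 0 0;0 0 0 0;0 0 0 0;0 0 0 0;0 0 0 0;0 0 0 0",
)

```text
time_s: 28.2
tcp_pos: [0.5849, 0.1826, 0.1725]
orientation: [3.138, -0.143, -0.0]
ft_force: [0.7, 0.3, -0.6]
opening: 0.639
gripper_force: 43.0
```

```bash
python3 - <<'E'
from h import *
np.set_printoptions(precision=4,suppress=True)
t=capture("top");d=capture("side");w=capture("wrist");cv2.imwrite("pics/w13.png",w)
f=lambda im,x,y,a,b:cv2.resize(im[y:y+b,x:x+a],(400,300),interpolation=cv2.INTER_CUBIC)
cv2.imwrite("pics/fin.png",np.vstack([np.hstack([f(t,160,140,120,90),f(d,235,190,120,90)]),np.hstack([cv2.resize(w,(400,300)),f(t,345,150,120,90)])]))
s=read_state();print(s["time_s"],s["tcp_pos"],s["orientation"],s["ft_force"],s["gripper_force"],s["qvel"])
g=cv2.cvtColor(w,6);print([[ r for r in range(225,360) if abs(int(g[r,c])-int(g[r-1,c]))>14] for c in (300,317,334)])
p=np.array([.5367,.1866,.172]);L=np.array([.5861,.1821,.1781])
for n,q in (("pupil",p),("lens",L)):print(n,proj("top",q),proj("side",q))
for n,c in (("lens_large","side"),("pupil","side"),("lens_large","top"),("pupil","top")): print(n,c,[(a["pixel"],a["score"]) for a in spot_point(c,n)[:5]])
E
```

```text
28.35 [0.5849 0.1827 0.1725] [-3.1383  0.143   0.    ] [ 0.0909  1.3427 -1.232 ] 42.967225313186646 [ 0.0015 -0.0007 -0.0006 -0.0005 -0.0008  0.0005]
[[250, 311, 312], [225, 313, 314], [238, 239, 262, 311, 312]]
pupil [214.2713 204.1634] [290.3662 236.3445]
lens [216.4062 177.4062] [264.3756 224.7137]
lens_large side [([264.5, 227.0], 0.92), ([424.5, 194.7], 0.78), ([367.7, 165.6], 0.77), ([288.8, 173.8], 0.73), ([376.5, 199.0], 0.31)]
pupil side [([288.9, 237.7], 0.84)]
lens_large top [([452.0, 207.7], 0.73), ([417.1, 274.9], 0.59), ([383.2, 277.6], 0.54)]
pupil top []
```

View pics/fin.png

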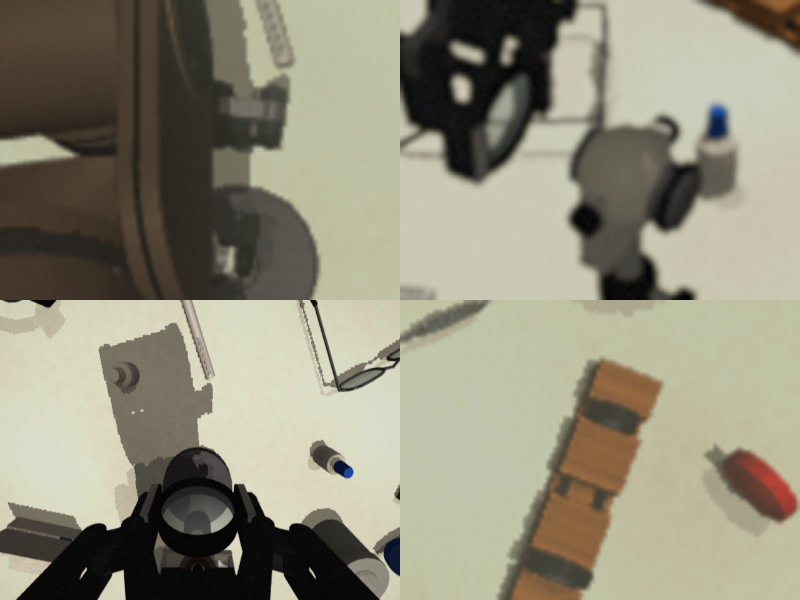

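The pictures show the lens at (264,227) and the pupil at (289,238) in the side view. Both sit where I computed them, to about 2 px. The lens is parallel to the eye's front ring, and the other two lenses are still in the block. The arm is steady.

```bash
python3 -c "
from bench import *
print(finish_job())"
```

```text
the job is handed in; nothing more can be done
None
```

The large lens is held by its rim, steady, about 5 cm in front of the pupil and within about 2 px of the computed spot in the side view. I tilted it about 6° up (eye tilt about 7°, ±3°) by pressing it against its block slot, where one re-entry hit the block at about 33 N; the job is handed in and gave no verdict.

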